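# Dress the tasting stand

## Task

Get the tasting stand ready: set the red tapered tub upright in the stand's white tapered collar, feeling for the turn at which the tub's yellow lug drops into the collar's notch, so that it sits fully home. Also slide the blue price flag sideways, through the gap in its C-shaped clip, onto the stand's brass post, so that it stands upright on the board with the post inside the clip. Leave both free-standing and do not knock the other goods about.

Things in the scene. Friction and masses are not known exactly. Their poses are not given: they have to be found in the camera images.
- tub_center (a point): Centre of the red lidded tub, on its axis, 44 above its underside; z up, -x to its yellow lug. 0.1-0.25 kg, stands on the table. 88 tall: a cone, radius 15 at the underside, 28 at 46 up, then a straight band of radius 28 to the top (closed yellow lid): grip the band across y. Lug on the -x side only: 8 wide, 34 to 48 above the underside, out to 40 from the axis.
- seat (a point): Centre of the white collar's mouth (rim plane), 72 above the table, fixed. Axes are the board's, NOT the notch's. Bore: the tub's taper, radius 28 at the rim; outer radius 40. The rim has one notch, 16 deep, 14 wide, somewhere within 0.6 rad either side of this point's -x: no reading tells where, but it shows from above and can be felt; the lug enters when within 0.1 rad.
- flag_center (a point): Centre of the blue flag plate (46 long, 8 thick, 55 tall, blank white label on both faces), 27.5 above its underside. Axes: x along the plate to the clip, whose centre is 43 along +x; y through its thickness (grip across y); z up. It stands on the table; 0.04 to 0.085 kg.
- flag_clip (a point): Centre of the flag's C-shaped clip, 8 above the flag's underside, same axes as the flag: 16 tall, inner radius 8, outer radius 12, open to +x by a gap about 12 wide that flares outwards. A bridge 16 tall joins it to the plate, which begins 20 from this point.
- post (a point): Foot of the stand's upright brass post, on the board's top (20 above the table), fixed; axes are the board's. Post 8 in diameter, bare for 40 above the board, then a ball 20 in diameter (40 to 60 up) that the clip cannot pass over. The collar's axis is 20 towards -x and 160 towards -y from here.
- stand: (All sizes in these notes are in mm.) The fixed stand: dark board 130 (x) by 290 (y) by 20 tall, origin under its centre. With the lug resting on the collar's rim the tub stays 12 too high, with about 3 of sideways play; over the notch it drops and centres itself in the taper (slick glaze), and its centre then lies 2 below the mouth (point seat).
- tin_green: round green tin, 64 across, 26 tall; bystander (origin under its centre)
- ribbon_spool: orange spool, 60 across, 24 tall; bystander (origin under its centre)
- jar: amber glass jar with steel cap, 68 across, 110 tall; bystander (origin under its centre)
- gift_box: brown cardboard box 100 x 100 x 60 tall; bystander (origin under its centre)
- tumbler: blue ceramic tumbler, 72 across, 80 tall; bystander (origin under its centre)
- truffle_box: black box 70 x 110 x 35 tall; bystander (origin under its centre)
Mind the look-alikes: they are no part of the job. What is shaped like the part that bears tub_center but purple is not meant. There is more than one size of the part that bears flag_center; the job needs the larger.

How it is judged (in metres and radians):
At the end, for the whole second after the job is handed in: Tub home: centre within 3 mm of the collar axis, at most 4 mm above its seated height, upright within 0.06 rad. Flag: clip centre within 5.5 mm of the post axis, within 3 mm of standing on the board, upright within 0.08 rad. Both at rest (horizontal distance between tub_center and seat below 0.003 m and z of tub_center in the frame of seat between -0.008 and 0.002 m and angle between tub_center's own z axis and vertical below 0.06 rad and horizontal distance between flag_clip and post below 0.0055 m and z of flag_clip in the frame of post below 0.011 m and angle between flag_clip's own z axis and vertical below 0.08 rad and linear speed of each of tub, flag below 0.02 m/s); the robot touches nothing.
It fails at once if another of the goods on the table was pushed more than 40 mm or tipped over (distance of any of tin_green, ribbon_spool, jar, gift_box, tumbler, truffle_box from where it was at the start of the episode above 0.04 m or angle between any of tin_green, ribbon_spool, jar, gift_box, tumbler, truffle_box's own z axis and vertical above 0.5 rad).
It also fails if it takes over 64 s, if anything falls off the work surface, if the arm or the gripper's body presses on something with over 40 N, if the wrist force passes 120 N, or if a joint passes its speed limit or range.

## Robot

A 6-joint arm with a two-finger parallel gripper is mounted at the origin on the work surface. World frame = base frame: x ahead of the robot, y to its left, z up, the work surface at z = 0. Lengths are in m, angles in degrees, forces in N, time in s.
With the tool pointing down it reaches from about 0.4 to 0.825 m from the base axis. Payload 7 kg.
Tool frame: the origin (TCP) lies at the very end of the fingers, on their centre line; the grasp point (between the pads) lies 19 mm behind it (ctrl.tcp_to_grasp is the distance from the TCP to the grasp point, in m); z points along the fingers, x is the direction in which the jaws open and shut, and the axes are right-handed (so a half turn about z gives the same grasp; the last joint's range is limited). The gripper opens to 88 mm and grips with 3 to 60 N. Pads are 19 mm wide; open, the fingers measure 130 mm over their backs; the gripper's body (78 mm by 193 mm) begins 47 mm behind the grasp point.
Start: joints at [-51.102, 20.546, 0.682, 0, -70.136, -16.507], TCP at [0.257, -0.624, 0.196] pointing down, gripper open.
Joint ranges: [-176.03, 176.03], [-82.01, 121.73], [-58.28, 71.71], [-173.87, 95.51], [-174.79, -0.11], [-173.66, 173.66]. Speed limits (degrees/s): [136.94, 136.94, 172.46, 180, 180, 180].

## Interface

Orientations are given as [roll, pitch, yaw] about the fixed x, y, z axes, in that order (R = Rz(yaw) Ry(pitch) Rx(roll)).
In Python, from plant import sensors, vision, ticket, ctrl gives the robot as it stands. The module is installed in compiled form; this text tells all that it offers.
- The arm moves only by the tool drive_tool, never from a script. Its argument "moves" is a list of rows, each a list of 6 numbers: the shift along the tool's x, y, z in units of 0.15 m (1.0 is 0.15 m), then the turn, a rotation vector about the tool's x, y, z in units of 60 degrees (1.0 is 60 degrees). In form: [[dx, dy, dz, rx, ry, rz], ...]. A call has 1 to 8 rows; each row is the pose to reach, as a shift and turn from the pose measured when the call began, along the tool's axes at that moment; what a row does not reach only later rows make up. A row lasts 1/10 s, in which the tool goes at most 50 mm and 8.59 degrees, less where a joint would pass 70% of its speed; a pose out of reach is approached as far as the arm can. A call with a number of a shift or a turn outside -1 to 1 is refused whole. A call with a gripper value outside its range is refused whole. "fingers" is the opening, from -1 (shut) to 1 (fully open), set as the call begins (left out, the last holds). The fingers move at their own pace and stop on an object; the grip force is fixed at half the most. Time passes only in rows, so rows that repeat a pose let the fingers close. It gives the time, the measured TCP pose, the force and the opening at its end, in the units of the state.
- sensors.get_obs(): the state, without advancing time (a new reading comes with each control period).
- vision.snapshot(name): name is "scene" or "top" or "wrist"; returns a dict with "pixels" (400x640x3 uint8, red, green, blue), "fx", "fy", "cx", "cy" (pixels), "k1" (the pictures are not rectified: a ray, as slopes to the right and down, at radius r is drawn at 1 + k1 r^2 times it, then the intrinsics apply), "R" (3x3) and "t" (3): a world point X has camera coordinates R X + t. Camera axes: x right, y down, z forward; pixel columns grow to the right and rows downward; lengths in m; the calibration is good to about 2 mm. A picture is of the moment at which its call begins. There is no depth.
- ticket.close_job(): hands the job in, once; it reports no verdict.
The state is a dict: "clock": time; "joint_pos": joint angles; "qvel": joint speeds; "tau": joint torques, N m; "tool_pos": TCP position; "orientation": TCP orientation; "force": force on the tool from outside, world axes, zero at the start; "moment": the same for the moment, N m; "opening": finger opening in m.
Only numpy, scipy, OpenCV 4.12 (cv2) and the standard library are available. Lean on these libraries where they do the work, as an engineer would, in place of code of your own. Each camera call takes 0.05 s, during which the arm holds its last target.

## Working session

There is one attempt and no reset: what is moved stays moved. The work goes in short steps, Python scripts to look and compute and a tool call to move; the robot and the scene stay as the last step left them, time stands still between calls to the robot, and variables do not carry over. Pictures are saved under pics/ and viewed, and the job is handed in when it is done.

Besides the shell and the picture viewer there is one more tool, called after ">>>" as name(argument=value, ...), one argument or row to a line, values as JSON. drive_tool: Moves the arm, as the interface text tells. Shifts and turns lie within -1 to 1; 1 stands for 0.15 m of shift or 60 degrees of turn. Its arguments: {"type":"object","properties":{"moves":{"type":"array"},"fingers":{"type":"number"}},"required":["moves"]}

```bash
mkdir -p pics
cat > h.py <<'E'
import numpy as np, cv2, pickle
from plant import sensors, vision, ticket, ctrl
def snap(name,fn):
    s=vision.snapshot(name); pickle.dump(s,open(f'pics/{fn}.pkl','wb'))
    cv2.imwrite(f'pics/{fn}.png',s['pixels'][:,:,::-1]); return s
def load(fn): return pickle.load(open(f'pics/{fn}.pkl','rb'))
def proj(s,X):
    c=np.array(s['R'])@np.array(X)+np.array(s['t']); a=c[:2]/c[2]; r2=a@a; a=a*(1+s['k1']*r2)
    return np.array([s['fx']*a[0]+s['cx'],s['fy']*a[1]+s['cy']])
def ray(s,u,v):
    d=np.array([(u-s['cx'])/s['fx'],(v-s['cy'])/s['fy']]); a=d.copy()
    for _ in range(20): a=d/(1+s['k1']*(a@a))
    R=np.array(s['R']); o=-R.T@np.array(s['t']); w=R.T@np.array([a[0],a[1],1]); return o,w/np.linalg.norm(w)
def atz(s,u,v,z):
    o,w=ray(s,u,v); return o+w*(z-o[2])/w[2]
def tri(*obs):
    A=np.zeros((3,3));b=np.zeros(3);L=[]
    for s,u,v in obs:
        o,w=ray(s,u,v);P=np.eye(3)-np.outer(w,w);A+=P;b+=P@o;L.append((o,w))
    X=np.linalg.solve(A,b); return X,[np.linalg.norm((np.eye(3)-np.outer(w,w))@(X-o)) for o,w in L]
def crop(fn,u0,v0,u1,v1,k,out):
    im=cv2.imread(f'pics/{fn}.png')[v0:v1,u0:u1]; cv2.imwrite(f'pics/{out}.png',cv2.resize(im,None,fx=k,fy=k,interpolation=cv2.INTER_CUBIC))
def RPY(o):
    from scipy.spatial.transform import Rotation as R
    return R.from_euler('xyz',o,degrees=True).as_matrix()
def delta(pos,yaw=None,rpy=None):
    from scipy.spatial.transform import Rotation as R
    o=sensors.get_obs(); M=RPY(o['orientation']); d=M.T@(np.array(pos)-np.array(o['tool_pos']))/0.15
    r=np.zeros(3)
    if rpy is None and yaw is not None: rpy=[180,0,yaw]
    if rpy is not None: r=R.from_matrix(M.T@RPY(rpy)).as_rotvec(degrees=True)/60
    return np.round(np.r_[d,r],4)
E
python3 - <<'E'
from h import *
for n in ['scene','top','wrist']:
    s=snap(n,n+'0'); print(n,s['fx'],s['k1'],np.round(-np.array(s['R']).T@s['t'],3))
print(sensors.get_obs(), ctrl.tcp_to_grasp)
E
```

```text
scene 377.697929894927 -0.06902222296983733 [ 0.983 -0.826  0.787]
top 425.66905770447136 0.021625846364828633 [0.21  0.017 1.383]
wrist 322.56214987739855 -0.019534986132734286 [ 0.185 -0.652  0.383]
{'clock': 0.15, 'joint_pos': array([-5.11016182e+01,  2.05837585e+01,  6.45302950e-01, -1.54861640e-02,
       -7.01350747e+01, -1.65048220e+01]), 'qvel': array([ 0.00441604, -0.16909662,  0.13909629,  0.05558289,  0.01268692,
        0.02955927]), 'tau': array([-4.86682166e-04, -5.83274961e+01,  2.93290651e+01,  7.00121999e+00,
        8.70881137e-03, -1.03119107e-04]), 'tool_pos': array([ 0.25694904, -0.62373628,  0.19571151]), 'orientation': array([-1.79993068e+02, -7.46370149e-02,  1.12388284e+02]), 'force': array([-9.57764972e-01, -4.95710465e-01,  2.73410254e-04]), 'moment': array([0.03496022, 0.01118003, 0.00205061]), 'opening': 0.08770591097291741} 0.0188
```

View pics/scene0.png

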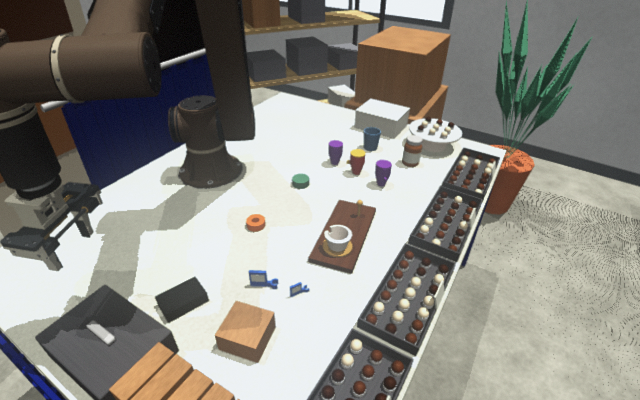

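View pics/top0.png

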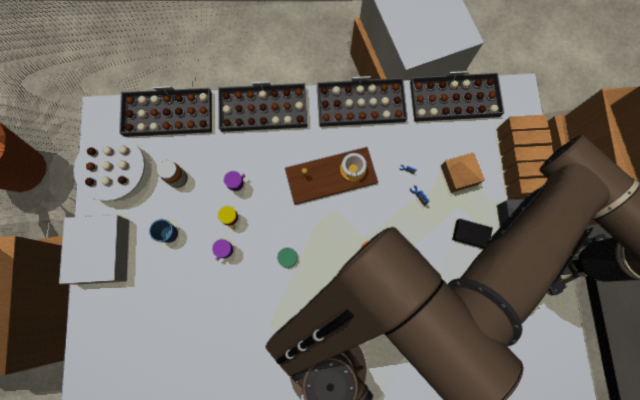

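View pics/wrist0.png

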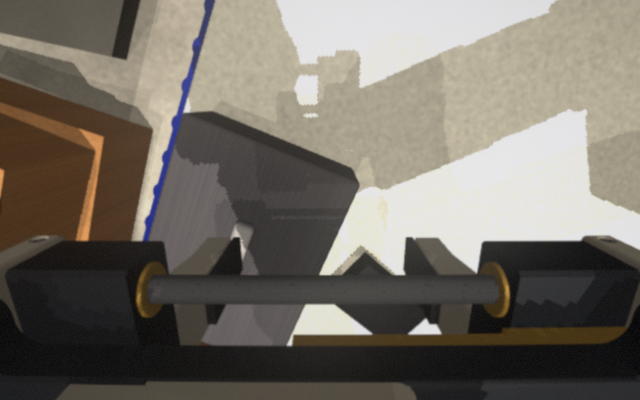

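Run:
```python
from h import *
crop('top0',270,130,450,220,4,'c1'); crop('top0',190,160,290,270,5,'c2'); crop('scene0',310,120,430,200,6,'c3'); crop('scene0',230,190,390,310,5,'c4')
```

```text
(no output)
```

View pics/c1.png

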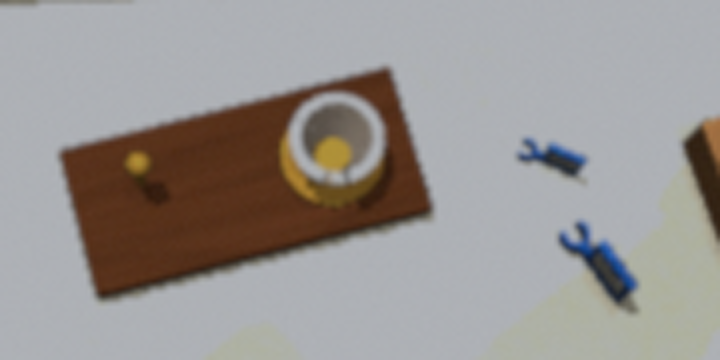

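View pics/c2.png

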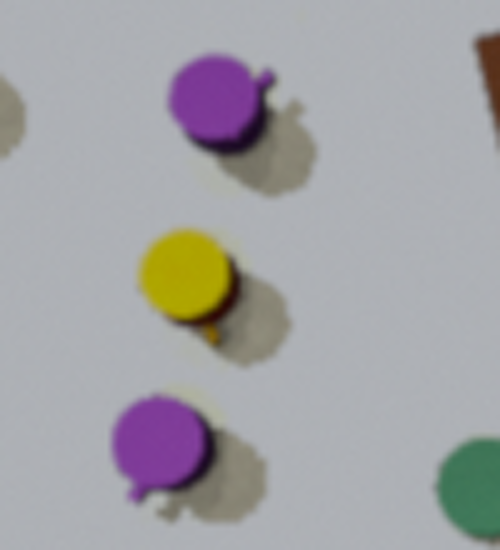

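View pics/c3.png

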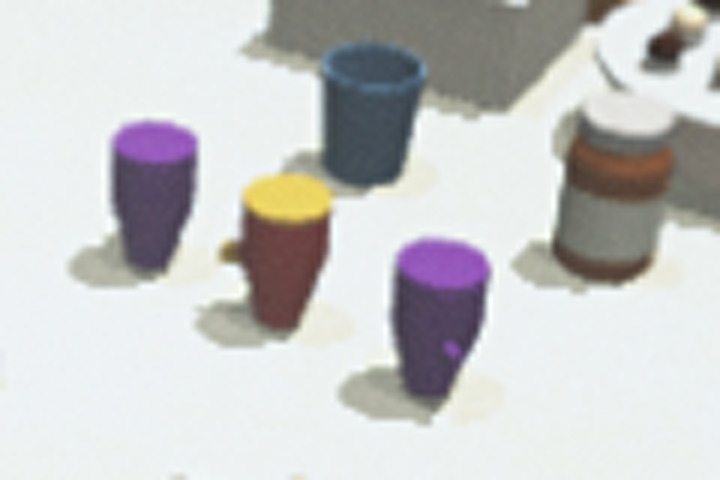

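View pics/c4.png

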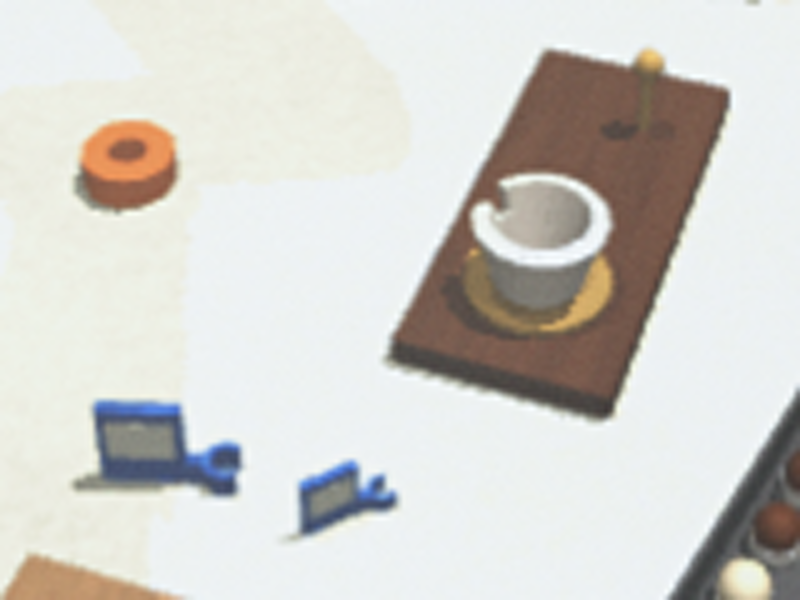

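Run:
```python
from h import *
T=load('top0');S=load('scene0')
for n,a,b in [('lid',(227.4,215),(357.8,153)),('lug',(232.2,227),(348,161.8)),('mouth',(354,164.3),(338.2,233.6)),('ball',(304.3,170.8),(360,202.2)),('clip',(413.7,189.2),(275,283)),('purp1',(233.2,179.6),(383,164)),('purp2',(222.2,248.6),(335.5,144))]:
    X,e=tri((T,*a),(S,*b)); print(n,np.round(X,4),np.round(e,4))
print('notch',atz(T,355,174.5,.072),atz(T,354,164.3,.072))
B=[(62,151),(388,68),(432,211),(100,297)]
c=[atz(T,270+u/4,130+v/4,.02) for u,v in B]; print(np.round(c,4), np.round(np.mean(c,0),4))
for p,z in [((420,195),.04),((408,169),0.03),((367,247),.02),((288,258),.026),((463,172),.06),((164,232),.08),((171,171),.11),((473,234),.035)]: print(atz(T,*p,z).round(3))
```

```text
lid [0.4805 0.2831 0.0862] [0.0041 0.0041]
lug [0.4482 0.2763 0.0417] [0.0022 0.0022]
mouth [ 0.6256 -0.1234  0.0712] [0.0026 0.0026]
ball [0.6131 0.0379 0.072 ] [0.0031 0.0031]
clip [ 0.5473 -0.3211  0.0104] [0.0033 0.0033]
purp1 [0.5917 0.2625 0.087 ] [0.0025 0.0025]
purp2 [0.377  0.3001 0.0853] [0.0038 0.0038]
notch [ 0.58887093 -0.12538455  0.072     ] [ 0.62312479 -0.12474777  0.072     ]
[[ 0.6403  0.0991  0.02  ]
 [ 0.6979 -0.1788  0.02  ]
 [ 0.5712 -0.2051  0.02  ]
 [ 0.5138  0.0731  0.02  ]] [ 0.6058 -0.0529  0.02  ]
[ 0.517 -0.334  0.04 ]
[ 0.61  -0.307  0.03 ]
[ 0.36  -0.151  0.02 ]
[0.339 0.103 0.026]
[ 0.581 -0.476  0.06 ]
[0.436 0.476 0.08 ]
[0.621 0.448 0.11 ]
[ 0.381 -0.49   0.035]
```

Run:
```python
from h import *
W=load('wrist0'); print(np.round(W['R'],3)); 
for p in [(320,200),(320,100),(0,0),(640,0)]: print(atz(W,*p,0).round(3))
print(delta([.555,-.30,.2],130))
```

```text
[[-0.381  0.925  0.002]
 [ 0.887  0.364  0.285]
 [ 0.263  0.11  -0.959]]
[ 0.292 -0.611  0.   ]
[ 0.183 -0.656  0.   ]
[ 0.216 -1.013  0.   ]
[-0.046 -0.378  0.   ]
[ 1.2388e+00  2.6593e+00 -2.7300e-02  1.0000e-04 -1.3000e-03 -2.9350e-01]
```

>>> drive_tool(
  moves=[
    [0.15, 0.32, 0, 0, 0, 0],
    [0.3, 0.64, 0, 0, 0, 0],
    [0.46, 1, 0, 0, 0, 0],
    [0.46, 1, 0, 0, 0, 0],
  ],
  fingers=1,
)

```text
clock: 0.55
tool_pos: [0.3717, -0.4999, 0.1958]
orientation: [180.0, -0.1, 112.5]
force: [-0.0, -0.1, 0.4]
opening: 0.0874
```

>>> drive_tool(
  moves=[
    [0.15, 0.32, 0, 0, 0, 0],
    [0.3, 0.64, 0, 0, 0, 0],
    [0.46, 1, 0, 0, 0, 0],
    [0.46, 1, 0, 0, 0, 0],
  ],
)

```text
clock: 0.95
tool_pos: [0.4861, -0.3761, 0.1958]
orientation: [180.0, -0.1, 112.7]
force: [0.2, 0.4, 0.1]
opening: 0.0878
```

Run:
```python
from h import *
print(delta([.555,-.30,.2],130))
```

```text
[ 0.2908  0.6192 -0.0267  0.001  -0.0014 -0.2887]
```

>>> drive_tool(
  moves=[
    [0.15, 0.31, -0.02, 0, 0, -0.14],
    [0.29, 0.62, -0.03, 0, 0, -0.29],
    [0.29, 0.62, -0.03, 0, 0, -0.29],
    [0.29, 0.62, -0.03, 0, 0, -0.29],
  ],
)

```text
clock: 1.35
tool_pos: [0.5559, -0.299, 0.2]
orientation: [180.0, -0.1, 130.2]
force: [-0.6, -0.1, 0.6]
opening: 0.0873
```

Run:
```python
from h import *
s=snap('wrist','w1');print(sensors.get_obs()['tool_pos'])
```

```text
[ 0.55497023 -0.29991739  0.20001059]
```

View pics/w1.png

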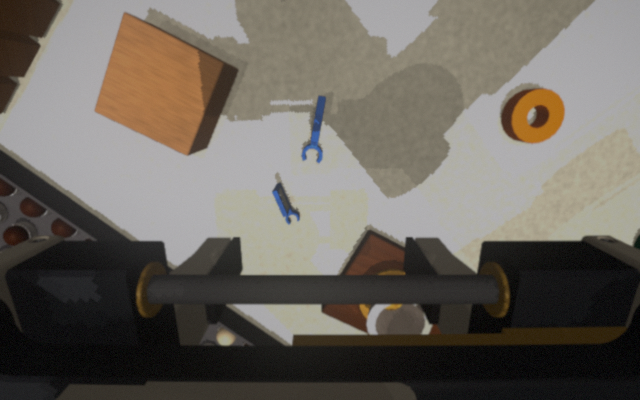

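Run:
```python
from h import *
crop('w1',250,80,370,180,6,'c5')
```

```text
(no output)
```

View pics/c5.png

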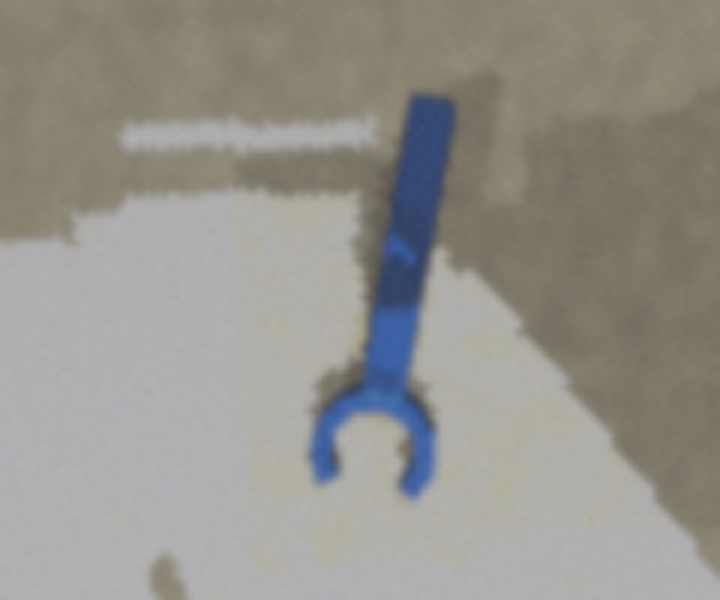

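>>> drive_tool(
  moves=[
    [0.2, -0.1, 0.2, 0, 0, 0],
    [0.4, -0.2, 0.5, 0, 0, 0],
    [0.4, -0.2, 0.5, 0, 0, 0],
    [0.4, -0.2, 0.5, 0, 0, 0],
  ],
)

```text
clock: 1.8
tool_pos: [0.4907, -0.274, 0.1243]
orientation: [-179.9, -0.2, 129.9]
force: [0.3, -0.4, -0.0]
opening: 0.0876
```

Run:
```python
from h import *
s=snap('wrist','w2');print(sensors.get_obs()['tool_pos'])
```

```text
[ 0.49288548 -0.27450035  0.12569239]
```

View pics/w2.png

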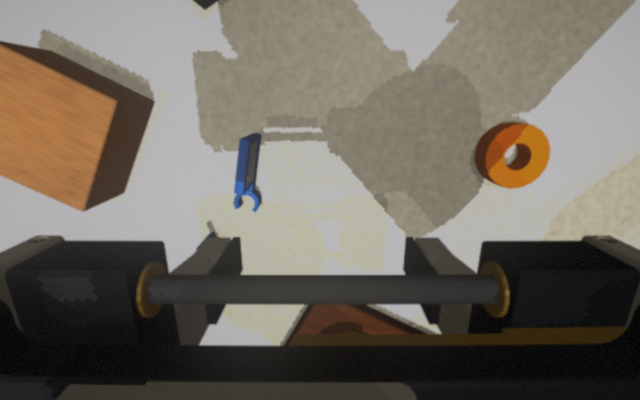

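Run:
```python
from h import *
crop('w2',200,120,300,220,6,'c6')
```

```text
(no output)
```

View pics/c6.png

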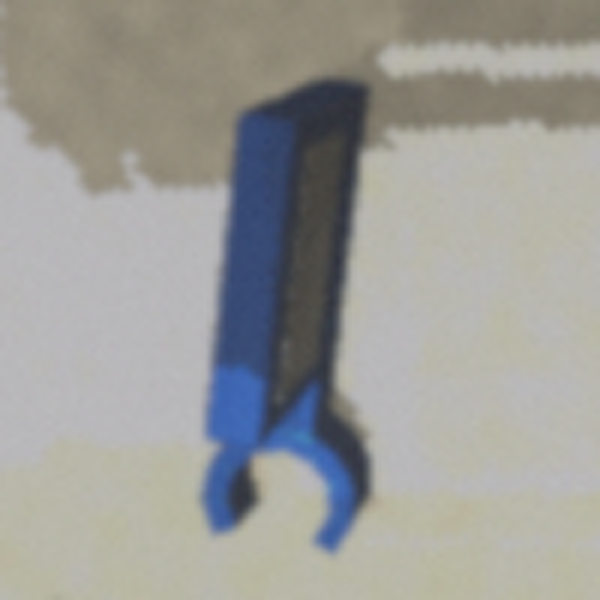

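Run:
```python
from h import *
a=load('w1');b=load('w2')
f=lambda x,y:(250+x/6,80+y/6); g=lambda x,y:(200+x/6,120+y/6)
P={}
for n,p,q in [('far',(433,98),(268,113)),('near',(386,388),(233,440)),('clip',(373,450),(283,495))]:
    X,e=tri((a,*f(*p)),(b,*g(*q))); P[n]=X; print(n,X.round(4),np.round(e,4))
d=P['near']-P['far'];print(np.linalg.norm(d[:2]),np.degrees(np.arctan2(d[1],d[0])))
for s,h,p,q,r in [(a,f,(433,98),(386,388),(373,450)),(b,g,(268,113),(233,440),(283,495))]:
    x=atz(s,*h(*p),.055);y=atz(s,*h(*q),.055);c=atz(s,*h(*r),.016);d=y-x;print(((x+y)/2).round(4),np.linalg.norm(d),np.degrees(np.arctan2(d[1],d[0])),c.round(4),np.degrees(np.arctan2(*(c-(x+y)/2)[1::-1])),np.linalg.norm((c-(x+y)/2)[:2]))
```

```text
far [ 0.4913 -0.3524  0.0528] [0.0002 0.0002]
near [ 0.5331 -0.3287  0.0478] [0.0014 0.0014]
clip [ 0.5482 -0.3194  0.0131] [0.0001 0.0001]
0.04806618570402222 29.576863280916708
[ 0.5121 -0.34    0.055 ] 0.04799419537811627 30.523847146555124 [ 0.5477 -0.3198  0.016 ] 29.625159119362923 0.04098495692985828
[ 0.5103 -0.3411  0.055 ] 0.045204156187832606 29.938103098234702 [ 0.5471 -0.3193  0.016 ] 30.61672461776174 0.042699797952070524
```

Run:
```python
from h import *
print(delta([.511,-.3405,.1],120))
```

```text
[-4.150e-01 -1.902e-01  1.706e-01  2.000e-04 -1.400e-03  1.662e-01]
```

>>> drive_tool(
  moves=[
    [-0.2, -0.1, 0.08, 0, 0, 0.08],
    [-0.415, -0.19, 0.17, 0, 0, 0.167],
    [-0.415, -0.19, 0.17, 0, 0, 0.167],
    [-0.415, -0.19, 0.17, 0, 0, 0.167],
  ],
  fingers=0,
)

```text
clock: 2.25
tool_pos: [0.5118, -0.3422, 0.1004]
orientation: [180.0, -0.0, 119.8]
force: [-0.1, 0.5, -0.1]
opening: 0.0613
```

Run:
```python
from h import *
snap('wrist','w3'); crop('w3',170,140,470,340,2.6,'c7'); print(delta([.511,-.3405,.018],120))
```

```text
[ 8.000e-03 -1.100e-03  5.521e-01  7.000e-04 -4.000e-04 -1.500e-03]
```

View pics/c7.png

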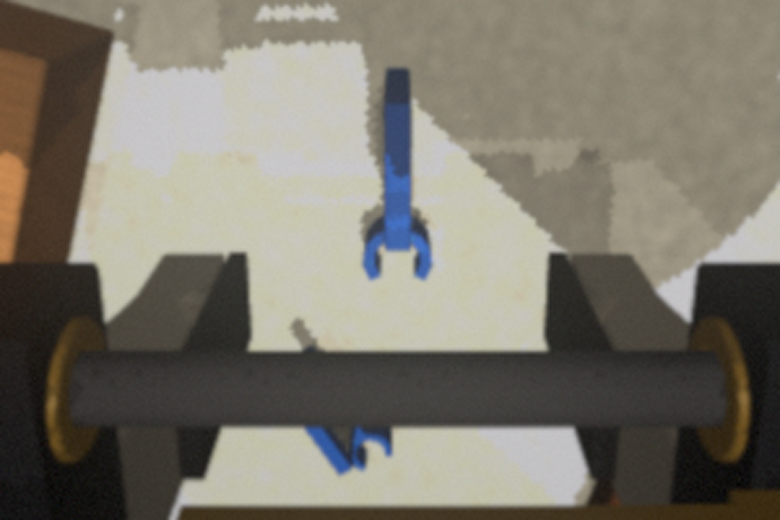

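>>> drive_tool(
  moves=[
    [0, 0, 0.25, 0, 0, 0],
    [0, 0, 0.45, 0, 0, 0],
    [0, 0, 0.55, 0, 0, 0],
    [0, 0, 0.55, 0, 0, 0],
  ],
)

```text
clock: 2.7
tool_pos: [0.5109, -0.3406, 0.0171]
orientation: [-180.0, -0.1, 120.0]
force: [-0.1, 0.0, -0.3]
opening: 0.0439
```

>>> drive_tool(
  moves=[
    [0, 0, 0, 0, 0, 0],
    [0, 0, 0, 0, 0, 0],
    [0, 0, 0, 0, 0, 0],
    [0, 0, 0, 0, 0, 0],
    [0, 0, 0, 0, 0, 0],
  ],
  fingers=-1,
)

```text
clock: 3.2
tool_pos: [0.5112, -0.3407, 0.0178]
orientation: [-180.0, -0.1, 120.0]
force: [0.1, 0.4, 1.1]
opening: 0.0093
```

>>> drive_tool(
  moves=[
    [0, 0, -0.2, 0, 0, 0],
    [0, 0, -0.5, 0, 0, 0],
    [0, 0, -0.8, 0, 0, 0],
    [0.3, 0.2, -1, 0, 0, 0],
    [0.6, 0.4, -1, 0, 0, 0],
    [0.9, 0.6, -1, 0, 0, 0],
    [0.9, 0.6, -1, 0, 0, 0],
  ],
)

```text
clock: 3.9
tool_pos: [0.5219, -0.1759, 0.1689]
orientation: [179.9, -0.1, 120.1]
force: [0.7, 0.2, -0.6]
opening: 0.0074
```

Run:
```python
from h import *
print(delta([.65,.06,.2],120))
```

```text
[ 9.3350e-01  1.5272e+00 -2.0390e-01  1.5000e-03 -1.4000e-03  1.0000e-03]
```

>>> drive_tool(
  moves=[
    [0.2, 0.25, -0.2, 0, 0, 0],
    [0.4, 0.5, -0.2, 0, 0, 0],
    [0.6, 0.75, -0.2, 0, 0, 0],
    [0.75, 1, -0.2, 0, 0, 0],
    [0.93, 1, -0.2, 0, 0, 0],
    [0.93, 1, -0.2, 0, 0, 0],
  ],
)

```text
clock: 4.5
tool_pos: [0.5811, 0.0228, 0.1989]
orientation: [179.9, -0.1, 120.2]
force: [-0.4, -1.3, -1.4]
opening: 0.0075
```

Run:
```python
from h import *
snap('wrist','w4');print(delta([.65,.06,.2],120))
```

```text
[-0.0082  0.5248 -0.005   0.0011 -0.0017  0.0035]
```

View pics/w4.png

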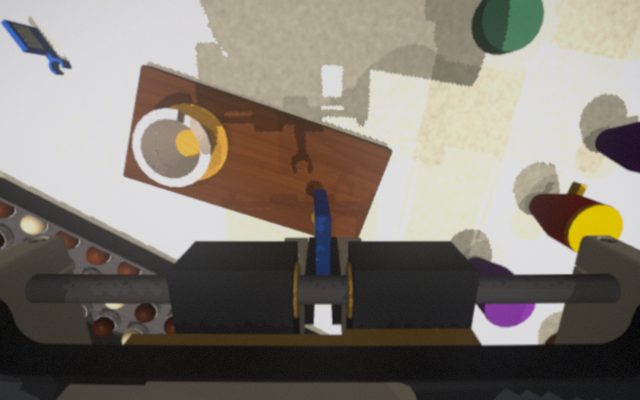

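>>> drive_tool(
  moves=[
    [0, 0.25, 0, 0, 0, 0],
    [0, 0.5, 0, 0, 0, 0],
    [0, 0.55, 0, 0, 0, 0],
    [0, 0.55, 0, 0, 0, 0],
  ],
)

```text
clock: 4.95
tool_pos: [0.6532, 0.0626, 0.1983]
orientation: [-180.0, -0.1, 120.2]
force: [-0.4, -0.6, -2.6]
opening: 0.0078
```

Run:
```python
from h import *
snap('wrist','w5');crop('w5',60,30,420,240,2.2,'c8')
```

```text
(no output)
```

View pics/c8.png

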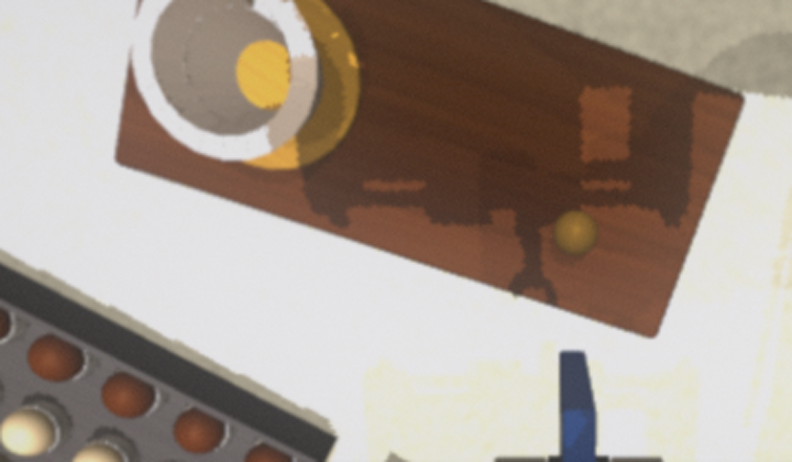

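>>> drive_tool(
  moves=[
    [-0.3, -0.1, 0, 0, 0, 0],
    [-0.6, -0.2, 0, 0, 0, 0],
    [-0.6, -0.2, 0, 0, 0, 0],
    [-0.6, -0.2, 0, 0, 0, 0],
  ],
)

```text
clock: 5.4
tool_pos: [0.6707, -0.033, 0.1987]
orientation: [-180.0, -0.1, 120.0]
force: [0.1, 0.5, -1.0]
opening: 0.0071
```

Run:
```python
from h import *
snap('wrist','w6');crop('w6',120,30,480,240,2.2,'c9')
```

```text
(no output)
```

View pics/c9.png

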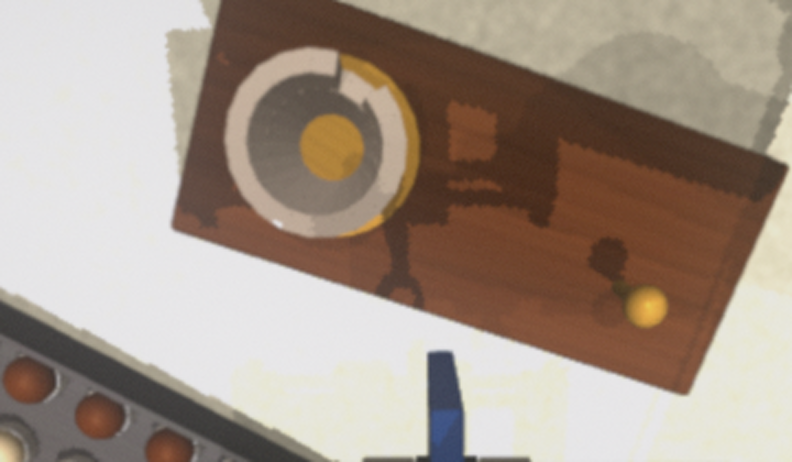

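Run:
```python
from h import *
a=load('w5');b=load('w6');S=load('scene0')
f=lambda x,y:(60+x/2.2,30+y/2.2); g=lambda x,y:(120+x/2.2,30+y/2.2)
for n,p,q in [('ball',(575,231),(646,307)),('mouth',(225,66),(316,141.5))]:
    X,e=tri((a,*f(*p)),(b,*g(*q))); print(n,X.round(4),np.round(e,4))
    print(tri((a,*f(*p)),(b,*g(*q)),(S,*((360,202.2) if n=='ball' else (338.2,233.6)))))
print(atz(a,*f(575,231),.07),atz(b,*g(646,307),.07))
print(atz(a,*f(225,66),.072),atz(b,*g(316,141.5),.072))
m=atz(b,*g(316,141.5),.072)
for p in [(355,85),(367,68),(352,88),(342,54),(390,88),(338,73),(369,106)]:
    q=atz(b,*g(*p),.072)-m; print(np.linalg.norm(q),np.degrees(np.arctan2(q[1],q[0]))%360)
# board corners
c=[atz(b,*g(*p),.02) for p in [(222,0),(787,165),(687,394),(173,229)]]
for i,j in [(2,3),(1,2)]:
    d=c[i]-c[j];print(np.linalg.norm(d),np.degrees(np.arctan2(d[1],d[0])))
```

```text
ball [0.612  0.0386 0.0737] [0.0005 0.0005]
(array([0.61312261, 0.03953534, 0.07170779]), [np.float64(0.0017557402762394926), np.float64(0.0005693558631654262), np.float64(0.002295848985167442)])
mouth [ 0.6251 -0.1225  0.0668] [0.0013 0.0013]
(array([ 0.62549389, -0.12108915,  0.07011327]), [np.float64(0.0006268486527192159), np.float64(0.002179995771770181), np.float64(0.001563918920654875)])
[0.61176801 0.0386721  0.07      ] [0.6126121  0.04000766 0.07      ]
[ 0.62575254 -0.11982219  0.072     ] [ 0.62349352 -0.12188488  0.072     ]
0.028192418888884938 172.2549723489632
0.036524153080686315 172.13010882305122
0.026490495239817325 172.9125674138594
0.03635436414451738 190.14398938225327
0.038093742106590445 153.6405441332627
0.02888321981768548 188.86844685670982
0.026806933583246758 151.6948436073053
0.2846675245681908 101.82144125239584
0.12629517992375272 -167.88061625676488
```

Run:
```python
from h import *
print(delta([.541,-.0018,.12],120))
```

```text
[ 6.062e-01 -6.487e-01  5.268e-01  2.000e-04 -2.000e-03  1.000e-03]
```

>>> drive_tool(
  moves=[
    [0.2, -0.22, 0.1, 0, 0, 0],
    [0.4, -0.44, 0.25, 0, 0, 0],
    [0.6, -0.65, 0.4, 0, 0, 0],
    [0.606, -0.649, 0.527, 0, 0, 0],
    [0.606, -0.649, 0.527, 0, 0, 0],
    [0.606, -0.649, 0.527, 0, 0, 0],
  ],
)

```text
clock: 6.05
tool_pos: [0.5416, -0.0012, 0.1211]
orientation: [179.9, -0.1, 120.1]
force: [0.7, -0.0, 0.4]
opening: 0.0075
```

Run:
```python
from h import *
print(delta([.541,-.0018,.04],120)); snap('wrist','w7'); snap('scene','s7'); crop('s7',270,180,430,300,5,'c10')
```

```text
[-0.0019 -0.0064  0.5405  0.0013 -0.0014  0.0025]
```

View pics/w7.png

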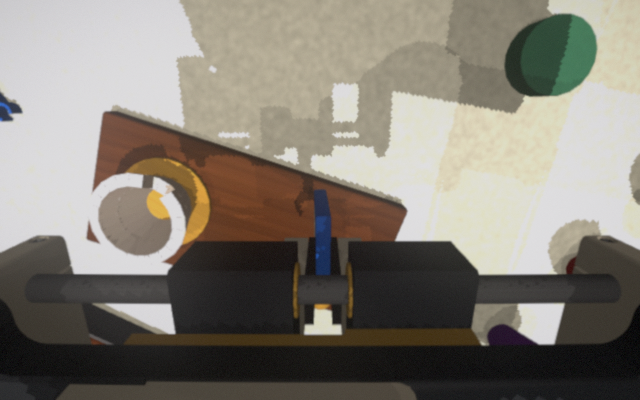

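View pics/c10.png

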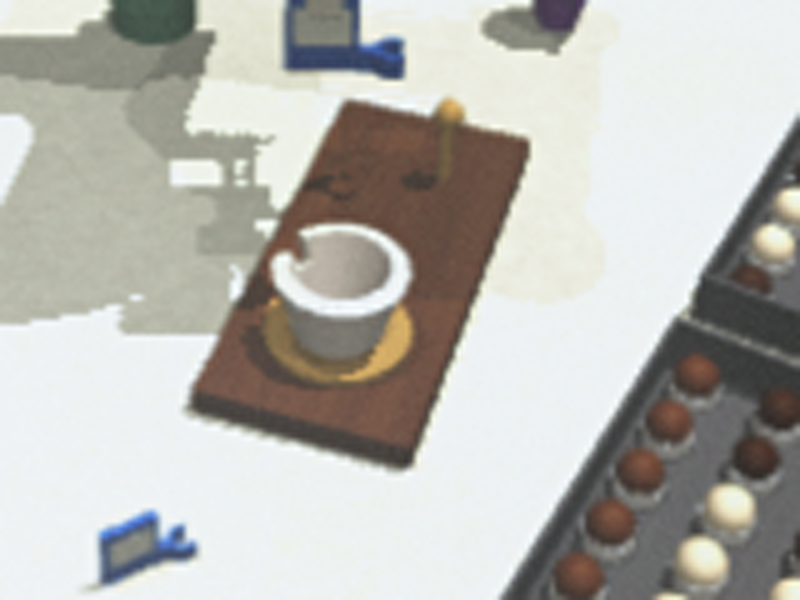

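Run:
```python
from h import *
s=load('s7'); p=np.array(sensors.get_obs()['tool_pos']); u=np.array([.866,.5,0])
c=p+.0422*u; c[2]=p[2]-.01
print(proj(s,c), (270+388/5,180+58/5), proj(s,[.6122,.0393,.07]),(360,202.2))
```

```text
[347.32120023 191.65494687] (347.6, 191.6) [358.91947967 202.59124364] (360, 202.2)
```

>>> drive_tool(
  moves=[
    [0, 0, 0.25, 0, 0, 0],
    [0, 0, 0.45, 0, 0, 0],
    [0, 0, 0.53, 0, 0, 0],
    [0, 0, 0.53, 0, 0, 0],
  ],
)

```text
clock: 6.55
tool_pos: [0.5422, -0.0016, 0.0407]
orientation: [-180.0, -0.1, 120.1]
force: [0.0, -0.4, -0.6]
opening: 0.0076
```

Run:
```python
from h import *
print(delta([.541,-.0018,.04],120));  snap('scene','s8'); crop('s8',330,180,400,230,10,'c11')
```

```text
[ 0.003  -0.0075  0.0046 -0.0006 -0.0017  0.0011]
```

View pics/c11.png

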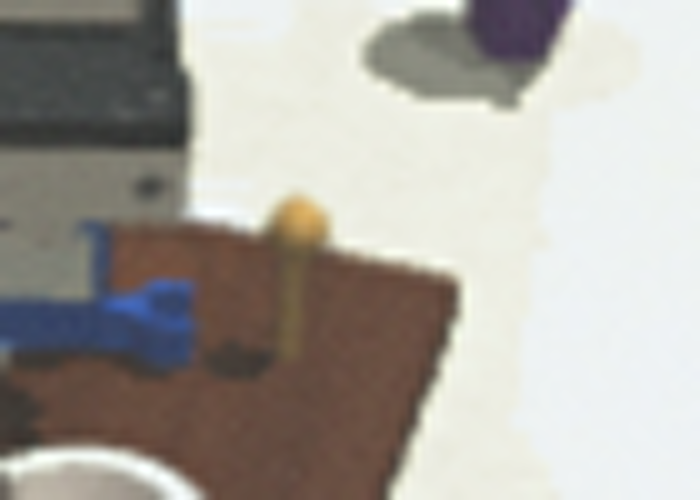

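>>> drive_tool(
  moves=[
    [0.003, 0.06, 0, 0, 0, 0],
    [0.003, 0.11, 0, 0, 0, 0],
    [0.003, 0.15, 0, 0, 0, 0],
    [0.003, 0.18, 0, 0, 0, 0],
    [0.003, 0.2, 0, 0, 0, 0],
  ],
)

```text
clock: 7.1
tool_pos: [0.5695, 0.0144, 0.0423]
orientation: [179.9, -0.1, 120.1]
force: [0.5, -0.6, -0.3]
opening: 0.0076
```

Run:
```python
from h import *
snap('scene','s9'); crop('s9',330,180,400,230,10,'c12');snap('wrist','w9')
print(np.linalg.norm((np.array([.6122,.0393])-sensors.get_obs()['tool_pos'][:2])))
```

```text
0.049755230891734656
```

View pics/c12.png

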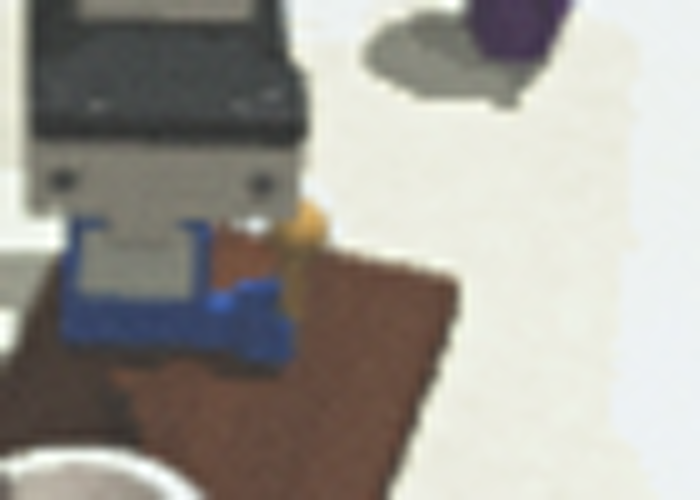

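View pics/w9.png

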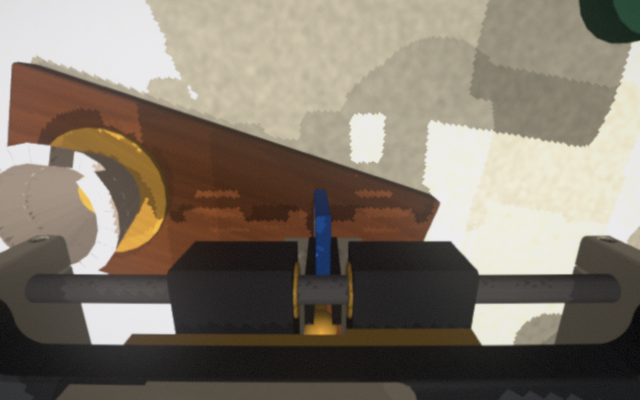

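>>> drive_tool(
  moves=[
    [0, 0.02, 0.005, 0, 0, 0],
    [0, 0.035, 0.01, 0, 0, 0],
    [0, 0.05, 0.01, 0, 0, 0],
    [0, 0.06, 0.01, 0, 0, 0],
    [0, 0.06, 0.01, 0, 0, 0],
  ],
)

```text
clock: 7.7
tool_pos: [0.5772, 0.0189, 0.0406]
orientation: [179.9, -0.1, 120.1]
force: [0.7, 0.6, -1.8]
opening: 0.0072
```

Run:
```python
from h import *
snap('scene','s10'); crop('s10',330,180,400,230,10,'c13');o=sensors.get_obs();print(o['force'],o['tool_pos'])
print(np.linalg.norm((np.array([.6122,.0393])-sensors.get_obs()['tool_pos'][:2])))
```

```text
[-0.02131898  0.16252851 -0.20986935] [0.57700012 0.01884072 0.04053088]
0.040713807728093264
```

View pics/c13.png

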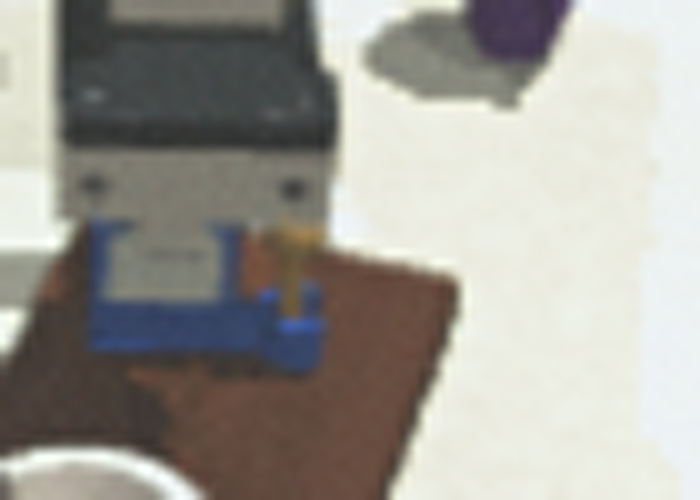

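>>> drive_tool(
  moves=[
    [0, 0.003, 0.01, 0, 0, 0],
    [0, 0.003, 0.016, 0, 0, 0],
    [0, 0.003, 0.02, 0, 0, 0],
    [0, 0.003, 0.02, 0, 0, 0],
  ],
)

```text
clock: 8.15
tool_pos: [0.5777, 0.019, 0.0381]
orientation: [179.9, -0.0, 120.1]
force: [-1.2, -0.5, 4.1]
opening: 0.0077
```

>>> drive_tool(
  moves=[
    [0, 0, 0, 0, 0, 0],
    [0, 0, 0, 0, 0, 0],
    [0, 0, 0, 0, 0, 0],
    [0, 0, 0, 0, 0, 0],
  ],
  fingers=0,
)

```text
clock: 8.55
tool_pos: [0.5776, 0.019, 0.0379]
orientation: [179.9, -0.0, 120.1]
force: [0.3, 0.0, 0.2]
opening: 0.0336
```

>>> drive_tool(
  moves=[
    [0, 0, -0.15, 0, 0, 0],
    [0, 0, -0.4, 0, 0, 0],
    [0, 0, -0.7, 0, 0, 0],
    [0, 0, -1, 0, 0, 0],
    [0, 0, -1, 0, 0, 0],
  ],
)

```text
clock: 9.05
tool_pos: [0.5812, 0.0193, 0.195]
orientation: [179.3, 0.2, 120.2]
force: [-0.8, 0.7, -0.6]
opening: 0.0438
```

Run:
```python
from h import *
snap('scene','s11'); crop('s11',330,180,400,230,10,'c14');o=sensors.get_obs();print(o['force'],o['tool_pos'])
snap('wrist','w11'); crop('w11',20,100,420,300,2,'c14b')
```

```text
[-0.99003711 -0.57234343 -0.92738292] [0.57937521 0.01923537 0.1915817 ]
```

View pics/c14.png

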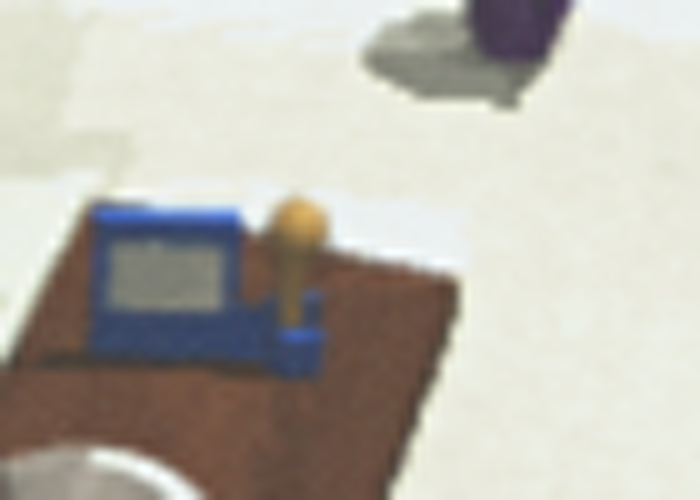

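View pics/c14b.png

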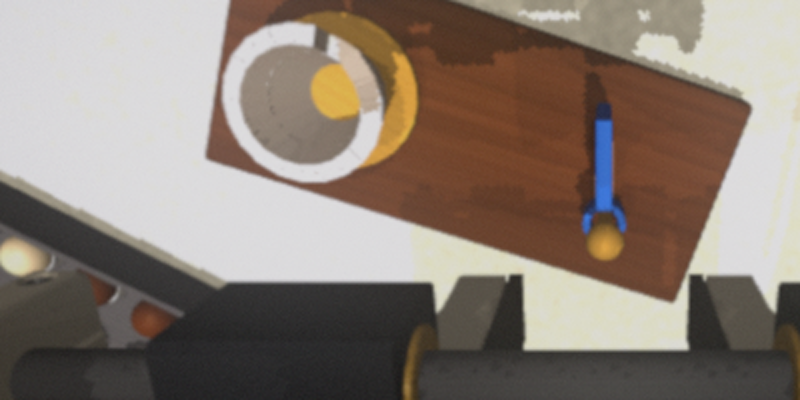

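Run:
```python
from h import *
crop('w6',215,40,320,145,5.5,'d1');crop('w11',120,95,240,205,5,'d2')
A=cv2.imread('pics/d1.png');B=cv2.imread('pics/d2.png');
h=max(A.shape[0],B.shape[0]);C=np.zeros((h,A.shape[1]+B.shape[1],3),np.uint8);C[:A.shape[0],:A.shape[1]]=A;C[:B.shape[0],A.shape[1]:]=B
print(C.shape);cv2.imwrite('pics/d3.png',cv2.resize(C,None,fx=.66,fy=.66))
cv2.imwrite('pics/d1.png',A)
```

```text
(578, 1178, 3)
```

View pics/d1.png

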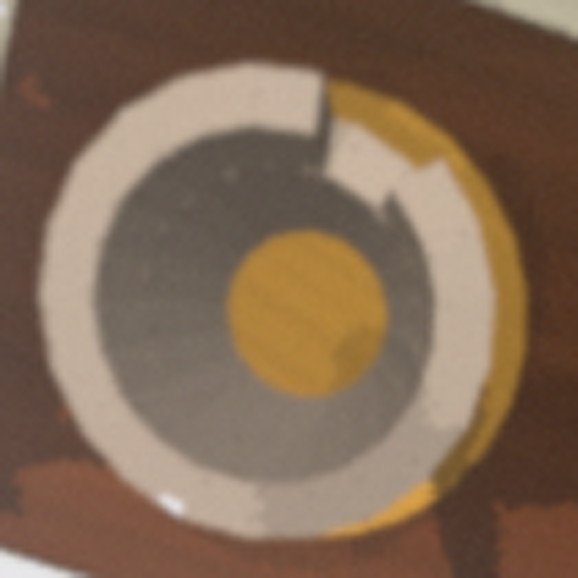

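View pics/d2.png

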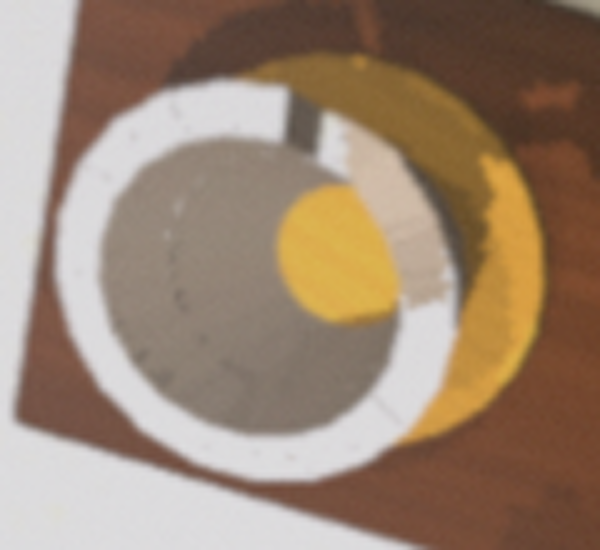

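Run:
```python
from h import *
b=load('w6'); g=lambda x,y:(215+x/5.5,40+y/5.5)
m=atz(b,*g(266.5,302),.072);print(m)
for p in [(325,72),(322,133),(440,160),(397,195)]:
    q=atz(b,*g(*p),.072)-m; print(np.linalg.norm(q),np.degrees(np.arctan2(q[1],q[0]))%360)
```

```text
[ 0.62404504 -0.12179214  0.072     ]
0.037687514922272465 192.44972282435822
0.028611613606569157 188.489946967126
0.03732947077410491 156.88649056695277
0.02823787266576563 156.92216786984878
```

Run:
```python
from h import *
print(delta([.54,.29,.2],102))
```

```text
[ 1.6893e+00  6.8780e-01 -6.8000e-02  4.3000e-03 -1.2000e-03  3.0190e-01]
```

>>> drive_tool(
  moves=[
    [0.3, 0.12, -0.07, 0, 0, 0.07],
    [0.6, 0.24, -0.07, 0, 0, 0.14],
    [0.9, 0.4, -0.07, 0, 0, 0.2],
    [1, 0.55, -0.07, 0, 0, 0.25],
    [1, 0.55, -0.07, 0, 0, 0.3],
  ],
  fingers=1,
)

```text
clock: 9.65
tool_pos: [0.5738, 0.1933, 0.1979]
orientation: [179.9, -0.1, 102.2]
force: [-0.9, -0.2, -0.3]
opening: 0.0782
```

Run:
```python
from h import *
print(delta([.54,.29,.2],102))
```

```text
[ 0.678  -0.0844 -0.0134  0.0016 -0.0011  0.0028]
```

>>> drive_tool(
  moves=[
    [0.3, -0.04, 0, 0, 0, 0],
    [0.6, -0.08, -0.01, 0, 0, 0],
    [0.68, -0.08, -0.01, 0, 0, 0],
    [0.68, -0.08, -0.01, 0, 0, 0],
  ],
)

```text
clock: 10.05
tool_pos: [0.5393, 0.2918, 0.1976]
orientation: [-179.9, 0.0, 102.3]
force: [0.8, -0.5, 0.1]
opening: 0.0876
```

Run:
```python
from h import *
snap('wrist','w12')
```

```text
(no output)
```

View pics/w12.png

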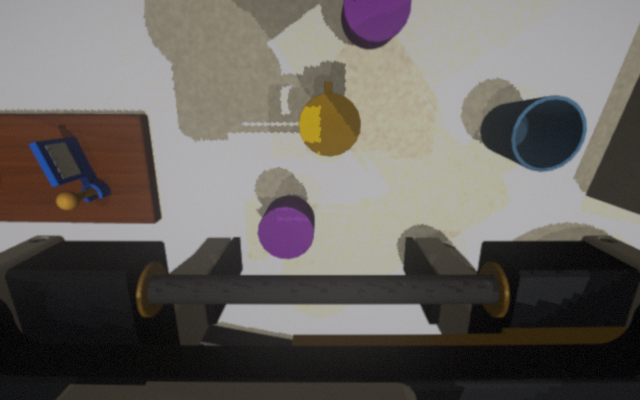

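>>> drive_tool(
  moves=[
    [0.2, 0, 0, 0, 0, 0],
    [0.4, -0.15, 0, 0, 0, 0],
    [0.4, -0.2, 0, 0, 0, 0],
    [0.4, -0.2, 0, 0, 0, 0],
  ],
)

```text
clock: 10.5
tool_pos: [0.497, 0.3421, 0.1975]
orientation: [-179.9, 0.0, 102.3]
force: [0.0, -0.7, 0.2]
opening: 0.0874
```

Run:
```python
from h import *
snap('wrist','w13')
crop('w12',280,60,380,180,5,'e1');crop('w13',200,80,320,200,5,'e2')
```

```text
(no output)
```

View pics/e1.png

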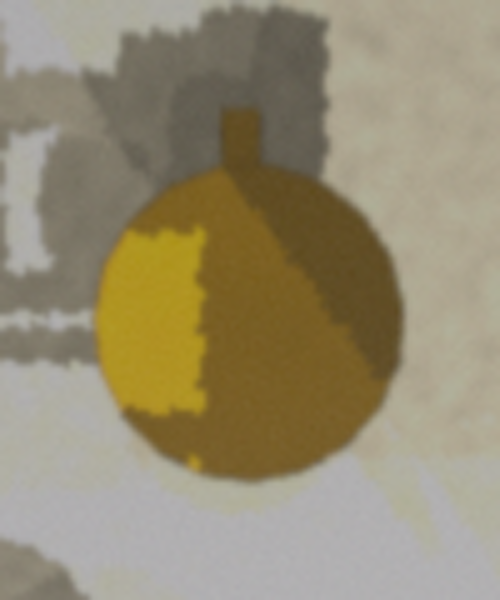

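View pics/e2.png

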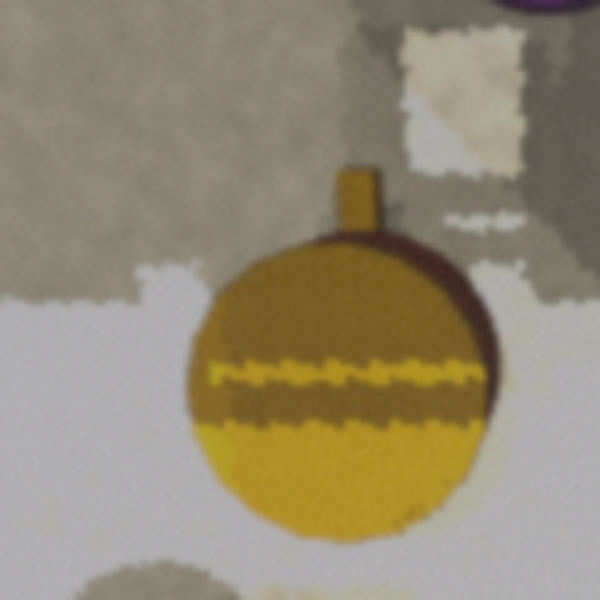

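Run:
```python
from h import *
a=load('w12');b=load('w13')
f=lambda x,y:(280+x/5,60+y/5); g=lambda x,y:(200+x/5,80+y/5)
L,e=tri((a,*f(250,322)),(b,*g(338,391)));print(L,e)
G,e=tri((a,*f(241,109)),(b,*g(360,170)));print(G,e)
for s,h,p,q in [(a,f,(250,322),(241,109)),(b,g,(338,391),(360,170))]:
    c=atz(s,*h(*p),.088);t=atz(s,*h(*q),.048);d=t-c;print(c.round(4),t.round(4),np.linalg.norm(d[:2]),np.degrees(np.arctan2(d[1],d[0]))%360)
```

```text
[0.47980299 0.28680472 0.08577617] [np.float64(4.815007790121709e-05), np.float64(4.8150077901285294e-05)]
[0.44189937 0.27755993 0.04200184] [np.float64(0.00023127832299819405), np.float64(0.00023127832299814745)]
[0.4797 0.2868 0.088 ] [0.4421 0.2774 0.048 ] 0.03876031292527165 193.98224601318802
[0.4793 0.2871 0.088 ] [0.4417 0.2786 0.048 ] 0.038566150022743786 192.7357284299544
```

Run:
```python
from h import *
print(delta([.4796,.2869,.14],103.3))
```

```text
[-0.3324 -0.1949  0.3848 -0.0012  0.0007 -0.0173]
```

>>> drive_tool(
  moves=[
    [-0.17, -0.1, 0.1, 0, 0, -0.01],
    [-0.332, -0.195, 0.3, 0, 0, -0.017],
    [-0.332, -0.195, 0.385, 0, 0, -0.017],
    [-0.332, -0.195, 0.385, 0, 0, -0.017],
  ],
)

```text
clock: 10.95
tool_pos: [0.4794, 0.2847, 0.1384]
orientation: [-179.8, 0.1, 103.2]
force: [0.5, 0.3, 0.3]
opening: 0.0874
```

Run:
```python
from h import *
print(delta([.4796,.2869,.052],103.3)); snap('wrist','w14')
```

```text
[ 0.0151  0.0067  0.5756 -0.0037  0.0024 -0.0024]
```

View pics/w14.png

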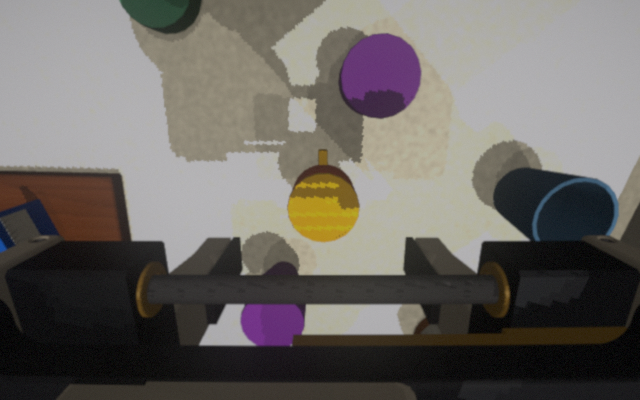

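Aligned: lid at (323,207) between the finger tips (241/405), lug pointing straight up in the image at (322,157). Descending.

>>> drive_tool(
  moves=[
    [0.015, 0.007, 0.2, 0, 0, 0],
    [0.015, 0.007, 0.4, 0, 0, 0],
    [0.015, 0.007, 0.54, 0, 0, 0],
    [0.015, 0.007, 0.575, 0, 0, 0],
    [0.015, 0.007, 0.575, 0, 0, 0],
  ],
)

```text
clock: 11.5
tool_pos: [0.4814, 0.2887, 0.0537]
orientation: [-179.9, 0.1, 103.2]
force: [0.3, 0.4, -0.8]
opening: 0.0874
```

>>> drive_tool(
  moves=[
    [0, 0, 0, 0, 0, 0],
    [0, 0, 0, 0, 0, 0],
    [0, 0, 0, 0, 0, 0],
    [0, 0, 0, 0, 0, 0],
    [0, 0, 0, 0, 0, 0],
  ],
  fingers=-1,
)

```text
clock: 12.0
tool_pos: [0.4816, 0.2888, 0.0542]
orientation: [-179.9, 0.1, 103.2]
force: [0.2, -1.0, 2.7]
opening: 0.0552
```

>>> drive_tool(
  moves=[
    [0, 0, -0.15, 0, 0, 0],
    [0, 0, -0.45, 0, 0, 0],
    [0, 0, -0.75, 0, 0, 0],
    [0, 0, -1, 0, 0, 0],
    [-0.1, 0.05, -1, 0, 0, 0],
    [-0.3, 0.1, -1, 0, 0, 0.1],
    [-0.5, 0.2, -1, 0, 0, 0.2],
  ],
)

```text
clock: 12.7
tool_pos: [0.5277, 0.2226, 0.2048]
orientation: [-180.0, 0.1, 91.1]
force: [0.8, 0.4, -0.8]
opening: 0.0552
```

Run:
```python
from h import *
print(delta([.6265,-.122,.2],83.5))
```

```text
[-2.3089e+00  6.1600e-01  3.4200e-02 -6.0000e-04  1.3000e-03  1.2620e-01]
```

>>> drive_tool(
  moves=[
    [-0.3, 0.08, 0, 0, 0, 0.06],
    [-0.6, 0.16, 0, 0, 0, 0.126],
    [-0.9, 0.24, 0, 0, 0, 0.126],
    [-1, 0.27, 0, 0, 0, 0.126],
  ],
)

```text
clock: 13.1
tool_pos: [0.571, 0.0698, 0.2047]
orientation: [-179.9, 0.1, 83.4]
force: [0.1, 0.1, -1.7]
opening: 0.055
```

>>> drive_tool(
  moves=[
    [-0.3, 0.08, 0, 0, 0, 0],
    [-0.6, 0.16, 0, 0, 0, 0],
    [-0.9, 0.24, 0, 0, 0, 0],
    [-1, 0.27, 0, 0, 0, 0],
    [-1, 0.27, 0, 0, 0, 0],
  ],
)

```text
clock: 13.6
tool_pos: [0.5937, -0.0858, 0.2044]
orientation: [-179.9, 0.1, 83.2]
force: [-0.5, 0.2, -1.3]
opening: 0.0552
```

Run:
```python
from h import *
print(delta([.6265,-.122,.2],83.5))
```

```text
[-0.2133  0.2458  0.0294 -0.002   0.0021 -0.0052]
```

>>> drive_tool(
  moves=[
    [-0.1, 0.12, 0, 0, 0, 0],
    [-0.213, 0.246, 0.03, 0, 0, 0],
    [-0.213, 0.246, 0.03, 0, 0, 0],
    [-0.213, 0.246, 0.03, 0, 0, 0],
  ],
)

```text
clock: 14.0
tool_pos: [0.6263, -0.1211, 0.1992]
orientation: [-179.8, 0.1, 83.2]
force: [-0.2, -0.2, -1.6]
opening: 0.0551
```

Run:
```python
from h import *
print(delta([.6265,-.122,.2],83.5)); snap('wrist','w15'); snap('scene','s15'); crop('s15',270,140,430,290,4,'f1');crop('w15',220,100,420,360,3,'f2')
```

```text
[-0.0055  0.0021 -0.0055 -0.0033  0.002  -0.0053]
```

View pics/f2.png

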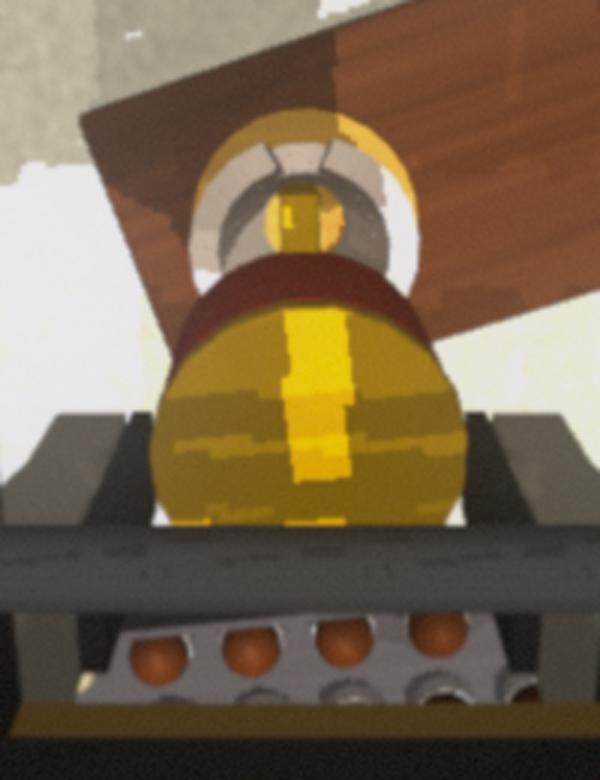

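View pics/f1.png

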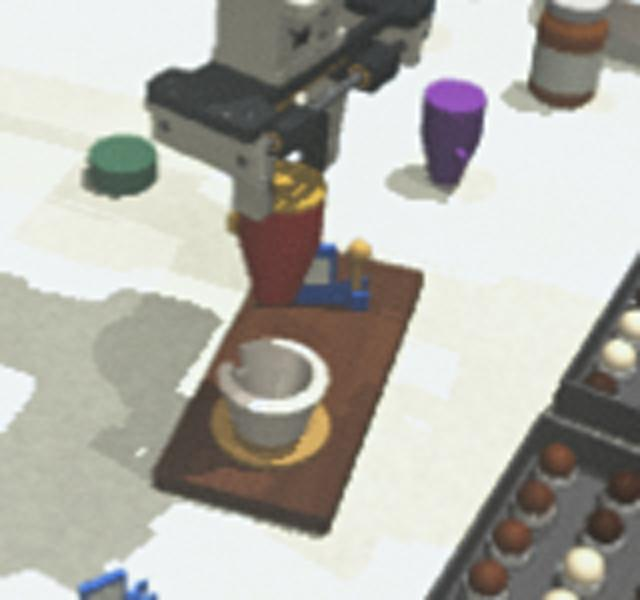

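>>> drive_tool(
  moves=[
    [-0.004, 0.002, 0.2, 0, 0, -0.003],
    [-0.004, 0.002, 0.4, 0, 0, -0.003],
    [-0.004, 0.002, 0.55, 0, 0, -0.003],
    [-0.004, 0.002, 0.63, 0, 0, -0.003],
    [-0.004, 0.002, 0.65, 0, 0, -0.003],
    [-0.004, 0.002, 0.65, 0, 0, -0.003],
  ],
)

```text
clock: 14.7
tool_pos: [0.6265, -0.1213, 0.1031]
orientation: [-179.9, 0.1, 83.5]
force: [-0.1, -0.5, -0.8]
opening: 0.055
```

Run:
```python
from h import *
print(delta([.6265,-.122,.08],83.5)); snap('wrist','w16'); snap('scene','s16'); crop('s16',300,190,380,270,7,'f1');crop('w16',220,100,420,360,3,'f2')
```

```text
[-0.0043  0.0005  0.1538 -0.0017  0.0021 -0.0007]
```

View pics/f2.png

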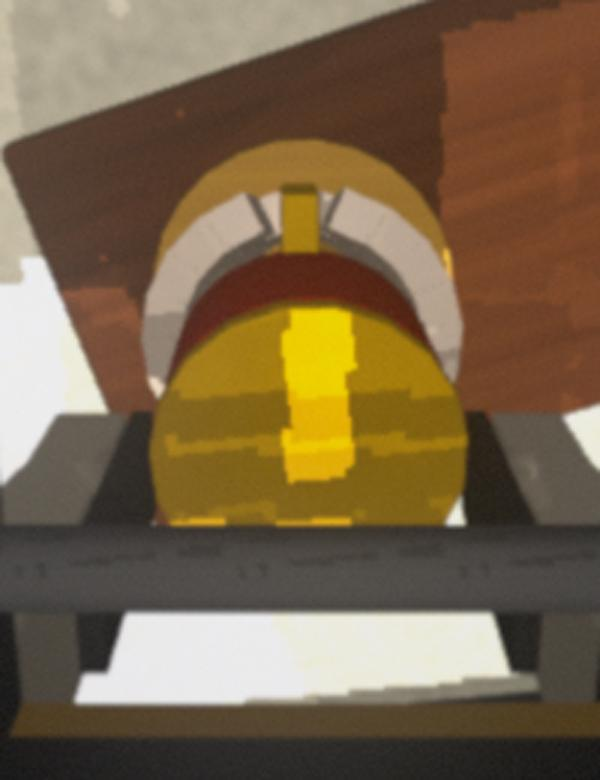

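View pics/f1.png

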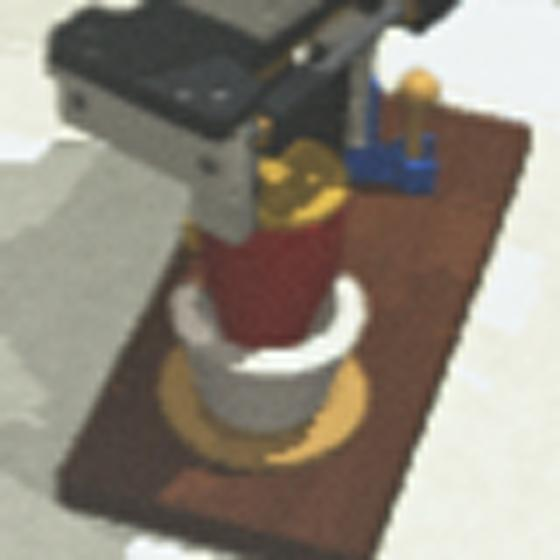

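>>> drive_tool(
  moves=[
    [0, 0, 0.04, 0, 0, 0],
    [0, 0, 0.07, 0, 0, 0],
    [0, 0, 0.09, 0, 0, 0],
    [0, 0, 0.1, 0, 0, 0],
  ],
)

```text
clock: 15.2
tool_pos: [0.6268, -0.1216, 0.0884]
orientation: [-180.0, 0.1, 83.4]
force: [0.1, 0.2, -1.9]
opening: 0.0549
```

>>> drive_tool(
  moves=[
    [0, 0, 0.02, 0, 0, 0],
    [0, 0, 0.03, 0, 0, 0],
    [0, 0, 0.03, 0, 0, 0],
  ],
)

```text
clock: 15.5
tool_pos: [0.6267, -0.1216, 0.0836]
orientation: [-179.9, 0.1, 83.4]
force: [0.8, 0.2, -2.0]
opening: 0.0549
```

>>> drive_tool(
  moves=[
    [0, 0, 0.01, 0, 0, 0],
    [0, 0, 0.02, 0, 0, 0],
    [0, 0, 0.027, 0, 0, 0],
    [0, 0, 0.027, 0, 0, 0],
  ],
)

```text
clock: 15.9
tool_pos: [0.6277, -0.1216, 0.0808]
orientation: [179.9, 0.1, 83.5]
force: [-2.1, 1.9, 5.4]
opening: 0.055
```

>>> drive_tool(
  moves=[
    [0, 0, 0, 0, 0, 0],
    [0, 0, 0, 0, 0, 0],
    [0, 0, 0, 0, 0, 0],
    [0, 0, 0, 0, 0, 0],
    [0, 0, 0, 0, 0, 0],
  ],
  fingers=0.8,
)

```text
clock: 16.4
tool_pos: [0.6276, -0.1216, 0.0806]
orientation: [180.0, 0.1, 83.5]
force: [-0.3, 0.3, 0.1]
opening: 0.0785
```

>>> drive_tool(
  moves=[
    [0, 0, -0.15, 0, 0, 0],
    [0, 0, -0.4, 0, 0, 0],
    [0, 0, -0.7, 0, 0, 0],
    [0.0, 0.2, -1, 0, 0, 0],
    [0, 0.4, -1, 0, 0, 0],
    [0, 0.4, -1, 0, 0, 0],
  ],
)

```text
clock: 17.0
tool_pos: [0.6903, -0.1284, 0.2314]
orientation: [179.8, 0.1, 83.4]
force: [0.3, -0.4, -2.7]
opening: 0.0789
```

Run:
```python
from h import *
snap('wrist','w17'); snap('scene','s17'); crop('s17',300,180,380,260,8,'f1');crop('w17',200,30,460,240,3,'f2')
```

```text
(no output)
```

View pics/f2.png

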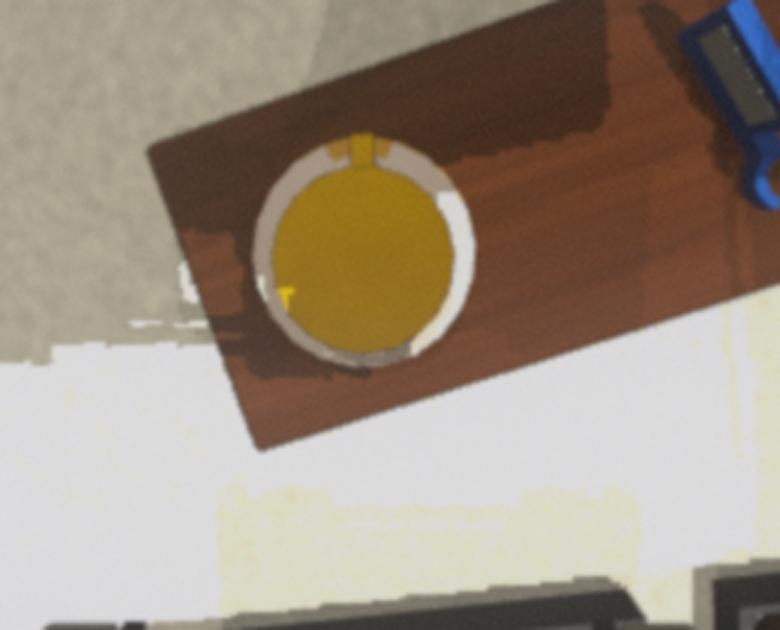

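View pics/f1.png

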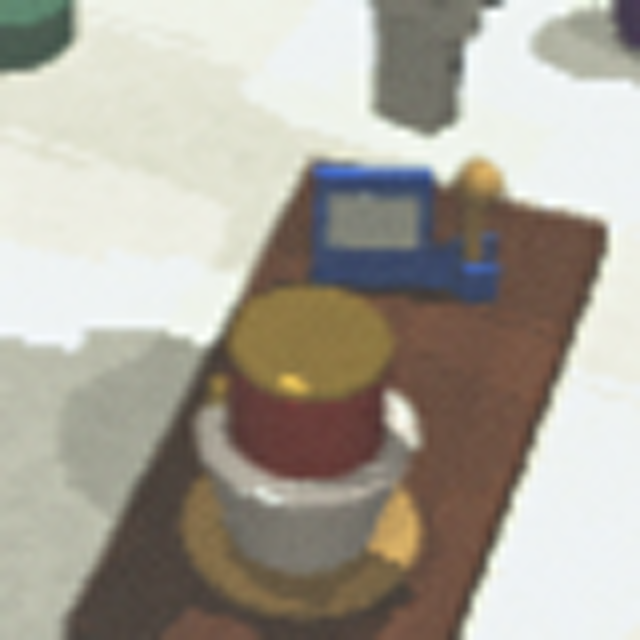

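Run:
```python
from h import *
a=load('w17');s=load('s17'); f=lambda x,y:(200+x/3,30+y/3); g=lambda x,y:(300+x/8,180+y/8)
L,e=tri((a,*f(362,259)),(s,*g(310,343)));print(L,e)
p=np.array([proj(a,[.6245+.028*np.cos(t),-.1218+.028*np.sin(t),z]) for z in (.114,) for t in np.linspace(0,6.28,60)]);p=(p-[200,30])*3;print('pred wrist',p.min(0),p.max(0),'obs 271,165 453,353')
for z in (.108,.114,.120):
  p=np.array([proj(s,[.6245+.028*np.cos(t),-.1218+.028*np.sin(t),z]) for t in np.linspace(0,6.28,60)]);p=(p-[300,180])*8;print('pred scene',z,p.min(0),p.max(0),'obs 228,286 392,400')
p=np.array([proj(load('scene0'),[.6245+.040*np.cos(t),-.1218+.040*np.sin(t),.072]) for t in np.linspace(0,6.28,60)]);print('mouth outer pred',(p.min(0)-[230,190])*5,(p.max(0)-[230,190])*5,'obs 471,173 612,264')
```

```text
[ 0.62583313 -0.12129061  0.11007204] [np.float64(0.0011583435824325458), np.float64(0.001158343582432539)]
pred wrist [270.30308776 161.79983368] [453.54296062 350.37919043] obs 271,165 453,353
pred scene 0.108 [220.88139442 294.76754612] [383.69221454 401.40073014] obs 228,286 392,400
pred scene 0.114 [221.33591689 281.57137053] [384.71648928 388.00986682] obs 228,286 392,400
pred scene 0.12 [221.79345499 268.28439639] [385.74733324 374.52192104] obs 228,286 392,400
mouth outer pred [465.01055746 168.83213986] [607.41057466 265.01023393] obs 471,173 612,264
```

>>> drive_tool(
  moves=[
    [-0.2, 0, 0, 0, 0, 0],
    [-0.4, -0.1, 0.1, 0, 0, 0],
    [-0.4, -0.1, 0.2, 0, 0, 0],
    [-0.4, -0.1, 0.2, 0, 0, 0],
  ],
)

```text
clock: 17.5
tool_pos: [0.6626, -0.1864, 0.1971]
orientation: [-179.7, 0.1, 83.3]
force: [0.5, 0.3, -0.8]
opening: 0.0789
```

Run:
```python
from h import *
snap('wrist','w18'); crop('w18',200,30,460,240,3,'f2')
```

```text
(no output)
```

View pics/f2.png

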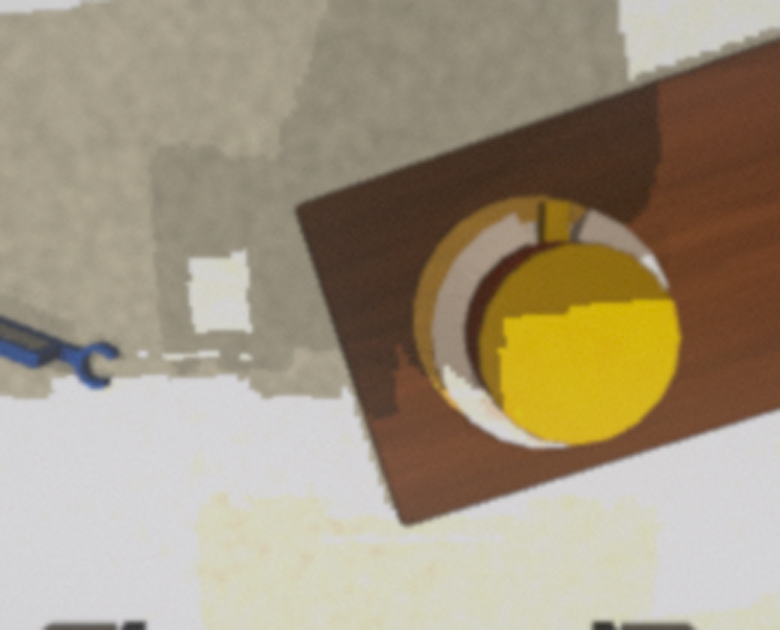

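Run:
```python
from h import *
print(sensors.get_obs()['clock']); print(ticket.close_job())
```

```text
17.55
the job is handed in; nothing more can be done
None
```

I put both parts in place and handed the job in at 17.6 s of the 64 s allowed; the hand-in gives no verdict.

- **Flag:** I slid the larger flag gap-first onto the post and lowered it until it touched the board at about 4 N, then released it. The later scene picture shows it upright with the post inside the clip, the two centred to within about 1 px (roughly 3 mm).
- **Tub:** I measured the notch at about 173.5° in world yaw from the wrist pictures and turned the tub to match. The lug entered on the first descent, so no turning search was needed.
    - **Seating:** It met the collar at about 5 N, within 1 mm of the expected home height, and I released it there. The last wrist pictures show the lug in the notch.
    - **Position:** The lid centre came out at (0.626, -0.121), against my mouth estimate of (0.6245, -0.122). Using the wrist and scene cameras together, its top came out at 0.110 m, where 0.114 m was expected. The same kind of measurement read about 2 mm low on the table. A tub resting on the rim would stand 12 mm higher, so it is not up there.
    - **Camera disagreement:** The scene camera was off by 1–2 px (2–5 mm) against the wrist camera, for the collar as well as the lid, so I put that down to calibration.

No tilt was visible, but I did not measure either part's tilt. I felt no contact with the other goods and did not re-measure where they stand. The arm ended clear of everything.

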